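# Tumble the drained heating-block insert over the step, wells up

## Task

Two aluminium heating-block inserts stand on edge on the raised deck of the draining step, wells facing back. Without lifting it, push the taller one, with the six large wells, over the step so that it tumbles onto its next face and lies flat on the rubber mat with its wells facing up. Leave the lower insert, with the small wells, standing where it is.

Things in the scene. Friction and masses are not known exactly. Their poses are not given: they have to be found in the camera images.
- big_insert_center (a point): Centre of the taller aluminium insert, to be tumbled: 40 mm (its x) by 56 mm (y) by 64 mm tall (z), 0.2 to 0.4 kg, on the deck. Six 14 mm wells open in its -x face, which looks away from the drop. Pushed slowly along the step's +x within 25 mm of its underside it slides, and tips over by itself once its centre has passed the edge; pushed higher it may topple too early.
- low_insert_center (a point): Centre of the lower aluminium insert, to be left alone: 40 mm (its x) by 56 mm (y) by 44 mm tall (z), with twelve 7 mm wells in its -x face; stands on the deck about 110 mm to one side of the taller one.
- step: Draining step, fixed. Origin on the trolley top (z = 0) below the middle of the step's edge, which runs 220 mm along its y. Grey deck 30 mm high, from the edge 120 mm to -x (robot's side); rubber mat 4 mm thick, from the edge 130 mm to +x: a drop of 26 mm. A rubber bung (33 mm wide, 30 high) stands on the mat about 110 mm beyond the edge, mid-width.

How it is judged:
By the outcome, as a careful person would: the job done as asked, in the order asked, and still so for the second after the job is handed in, with the robot touching nothing.
It also fails if it takes over 32 s, if anything falls off the work surface, if the arm or the gripper's body presses on something with over 40 N, if the wrist force passes 120 N, or if a joint passes its speed limit or range.

## Robot

A 6-joint arm with a two-finger parallel gripper is mounted at the origin on a cart in front of the work surface, level with it; the furniture and walls round the work are solid. World frame = base frame: x ahead of the robot, y to its left, z up, the work surface at z = 0. Lengths are in m, angles in degrees, forces in N, time in s.
With the tool pointing down it reaches from about 0.35 to 0.975 m from the base axis. Payload 4.9 kg.
Tool frame: the origin (TCP) lies on the centre line of the jaws, within the pads' length; the fingertips stand 22 mm ahead of it and the grasp point (between the pads) lies 3 mm ahead of it (env.nose_length is the distance from the TCP to the fingertips, in m); z points along the fingers, y is the direction in which the jaws open and shut (so a half turn about z gives the same grasp; the last joint's range is limited). The gripper opens to 85 mm and grips with 20 to 120 N. Pads are 22 mm wide; open, the fingers measure 114 mm over their backs; the gripper's body (76 mm by 85 mm) begins 54 mm behind the grasp point. The pads swing forward as they close: fully open they stand 13 mm farther back than shut.
Start: joints at [-6.818, 3.019, 92.412, -0, 84.569, -6.818], TCP at [0.625, 0, 0.253] pointing down, gripper open.
Joint ranges: [-172.51, 172.51], [-57.92, 126.97], [3.15, 148.05], [-58.71, 238.71], [5.1, 150.11], [-179.66, 179.66]. Speed limits (degrees/s): [147.25, 147.25, 180, 180, 180, 180].

## Interface

Orientations are given as a 3x3 rotation matrix whose columns are the frame's x, y, z axes.
In Python, from station import env, capture gives the robot as it stands.
- The arm moves only by the shell command python3 -m handwheel 'ROWS'. ROWS is JSON, a list of rows, each an object with "dp": the shift along the tool's x, y, z in units of 25 mm (1.0 is 25 mm), a list of three; "turn": the turn about the tool's z in degrees; "grip": the gripper command: -1 is fully open, 1 is shut, values between are in proportion. In form: [{"dp": [x, y, z], "turn": turn, "grip": grip}, ...]. A call has 1 to 8 rows; each row shifts and turns the commanded pose from where the row before left it, along the tool's axes as they then stand; what a row does not reach is not made up. A row lasts 1/10 s, in which the tool goes at most 50 mm and 8.59 degrees, less where a joint would pass 70% of its speed; a pose out of reach is approached as far as the arm can. A call is refused whole if a number of a shift passes 1 or a number of a turn 8.59, either way. A call with a gripper value outside its range is refused whole. The fingers move at their own pace and stop on an object; the grip force is fixed at half the most. Time passes only in rows, so rows that do not move let the fingers close. It gives the time, the measured TCP pose, the force and the opening at its end, in the units of the state.
- env.get_obs(): the state, without advancing time (a new reading comes with each control period).
- capture(name): name is "scene" or "side" or "wrist"; returns a dict with "frame" (400x640x3 uint8, blue, green, red), "z_map" (400x640 float32, m along the optical axis (not along the pixel's ray), 0 where there is no reading), "vertical_fov" (degrees; the focal length in pixels is half the picture's height over the tangent of half this angle, whatever the lens; pixels are square), "cx", "cy" (the principal point, pixels), "k1" (the pictures are not rectified: a ray, as slopes to the right and down, at radius r is drawn at 1 + k1 r^2 times it, then the intrinsics apply), "position" and "attitude" of the camera in the world. Camera axes: x right, y up, looking along -z (the intrinsics and any distortion apply to the point x, -y, -z); pixel columns grow to the right and rows downward; lengths in m; the calibration is good to about 2 mm. A picture is of the moment at which its call begins.
- env.job_done(): hands the job in, once; it reports no verdict.
The state is a dict: "time": time; "q": joint angles; "joint_vel": joint speeds; "tau": joint torques, N m; "ee_pos": TCP position; "orientation": TCP orientation; "wrist_force": force on the tool from outside, world axes, zero at the start; "moment": the same for the moment, N m; "grip_width": opening from 0.0 (shut) to 1.0 (fully open).
Only numpy, scipy, OpenCV 4.12 (cv2) and the standard library are available. Lean on these libraries where they do the work, as an engineer would, in place of code of your own. Each camera call takes 0.05 s, during which the arm holds its last target.

## Working session

There is one attempt and no reset: what is moved stays moved. The work goes in short steps, Python scripts to look and compute and a shell command to move; the robot and the scene stay as the last step left them, time stands still between calls to the robot, and variables do not carry over. Pictures are saved under pics/ and viewed, and the job is handed in when it is done.

```bash
ls; mkdir -p pics; cat > h.py <<'E'
import numpy as np, cv2
from station import env, capture
def f(c): return c["frame"].shape[0]/2/np.tan(np.radians(c["vertical_fov"])/2)
def world(c,u,v,z=None):
    K=np.array([[f(c),0,c["cx"]],[0,f(c),c["cy"]],[0,0,1.]])
    p=cv2.undistortPoints(np.array([[[u,v]]],float),K,np.array([c["k1"],0,0,0,0.]))[0,0]
    d=np.array(c["attitude"])@np.array([p[0],-p[1],-1]); o=np.array(c["position"])
    if z is None: t=c["z_map"][int(round(v)),int(round(u))]
    else: t=(z-o[2])/d[2]
    return o+t*d
def cloud(c):
    h,w=c["z_map"].shape
    K=np.array([[f(c),0,c["cx"]],[0,f(c),c["cy"]],[0,0,1.]])
    uv=np.stack(np.meshgrid(np.arange(w),np.arange(h)),-1).reshape(-1,1,2).astype(float)
    p=cv2.undistortPoints(uv,K,np.array([c["k1"],0,0,0,0.]))[:,0]
    d=np.c_[p[:,0],-p[:,1],-np.ones(len(p))]@np.array(c["attitude"]).T
    P=np.array(c["position"])+d*c["z_map"].reshape(-1,1)
    return P.reshape(h,w,3)
E
python3 - <<'E'
from h import *
import pickle
for n in ["scene","side","wrist"]:
    c=capture(n); cv2.imwrite(f"pics/{n}0.png",c["frame"]); pickle.dump(c,open(n+"0.pkl","wb"))
    print(n,np.round(c["position"],3),np.round(c["attitude"],2).tolist(),c["vertical_fov"],c["k1"],c["cx"],c["cy"])
print(env.get_obs(), env.nose_length)
E
```

```text
pics
scene [ 0.142 -0.448  0.704] [[0.79, 0.44, -0.43], [-0.62, 0.59, -0.52], [0.02, 0.68, 0.74]] 51.70987650785519 -0.05235413434838063 321.76883869076136 202.61686871920335
side [ 0.154 -0.526  0.636] [[0.84, 0.36, -0.4], [-0.54, 0.58, -0.61], [0.01, 0.73, 0.68]] 47.83947707295697 -0.0867827241998824 318.1469793787113 191.36036447674473
wrist [0.625 0.083 0.373] [[1.0, 0.0, 0.0], [-0.0, 0.95, 0.32], [-0.0, -0.32, 0.95]] 61.034451306581644 -0.055373872206673815 316.79737255311574 197.4797902382902
{'time': 0.15, 'q': array([-6.81865002e+00,  3.04891784e+00,  9.24750392e+01,  1.24109107e-03,
        8.45683451e+01, -6.82028049e+00]), 'joint_vel': array([ 0.02395998, -0.14027859, -0.23368181,  0.00752583, -0.00579274,
        0.03801784]), 'tau': array([ 5.10442842e-04, -3.94241810e+01, -3.70721948e+01, -1.15854355e-04,
        4.61802789e-03,  5.00508997e-05]), 'ee_pos': array([6.24544200e-01, 5.55763472e-05, 2.52331025e-01]), 'orientation': array([[-2.62195316e-05,  9.99998724e-01, -1.59702060e-03],
       [ 9.99999977e-01,  2.65592159e-05,  2.12677899e-04],
       [ 2.12720044e-04, -1.59701499e-03, -9.99998702e-01]]), 'wrist_force': array([-0.24852087,  0.29406075, -0.64639139]), 'moment': array([ 0.01094052,  0.06293232, -0.01520405]), 'grip_width': 1.0029105300592915} 0.022
```

View pics/scene0.png

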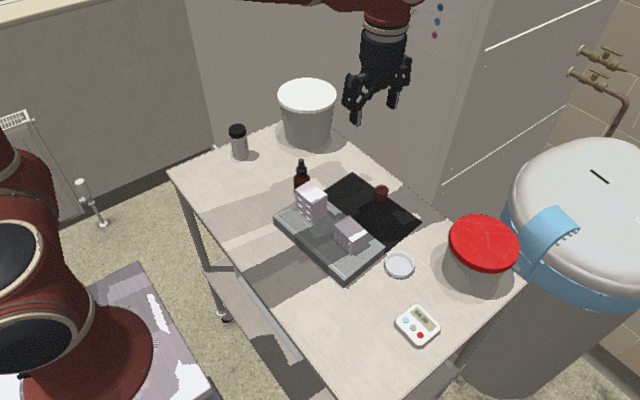

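View pics/side0.png

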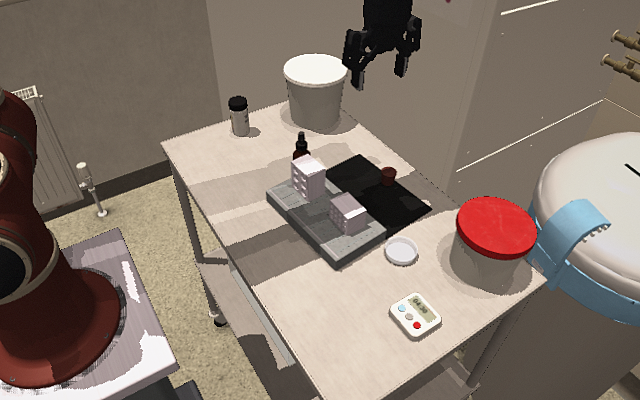

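View pics/wrist0.png

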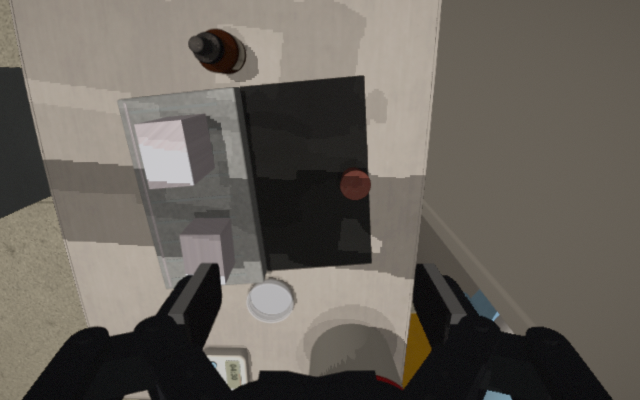

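The wrist view shows the deck at px x 120–265, with the taller block at about (165,152) and the lower one at about (207,252). The edge runs from about (240,88) to (267,280), and the bung is at (355,185). Next I'll measure these points.

```bash
python3 - <<'E'
from h import *
import pickle
c=pickle.load(open("wrist0.pkl","rb")); P=cloud(c); ok=c["z_map"]>0
X,Y,Z=P[...,0],P[...,1],P[...,2]
roi=ok&(X>0.3)&(X<0.85)&(Y>-0.25)&(Y<0.4)
v,u=np.mgrid[:400,:640]; roi&=(v<285)|((u>235)&(u<400)&(v<300))
def rep(n,m):
    m=m.astype(np.uint8); k,l,s,_=cv2.connectedComponentsWithStats(m)
    for i in range(1,k):
        if s[i,4]<60: continue
        q=l==i; r=cv2.minAreaRect(P[q][:,:2].astype(np.float32)*1000)
        print(n,s[i].tolist(),"rect mm",np.round(r[0],1),np.round(r[1],1),round(r[2],1),"z",np.round(np.median(Z[q]),4)); print(np.round(cv2.boxPoints(r)).tolist())
rep("big top",roi&(abs(Z-.094)<.006)); rep("low top",roi&(abs(Z-.074)<.005)); rep("deck",roi&(abs(Z-.03)<.006)); rep("mat",roi&(abs(Z-.004)<.002)); rep("bung",roi&(X>.6)&(abs(Z-.034)<.006))
for n in ["scene","side"]:
    c=pickle.load(open(n+"0.pkl","rb"));P=cloud(c);Z=P[...,2];X=P[...,0];Y=P[...,1];roi=(c["z_map"]>0)&(X>0.35)&(X<0.8)&(Y>-.15)&(Y<.3)
    rep(n+"big",roi&(abs(Z-.094)<.005)); rep(n+"low",roi&(abs(Z-.074)<.003)&(Y<.1));rep(n+"bung",roi&(X>.6)&(abs(Z-.034)<.005))
E
```

```text
big top [466, 0, 53, 279, 2074] rect mm [772.2  28.1] [235.2   5.2] 89.0 z 0.0941
[[768.0, -89.0], [773.0, -90.0], [777.0, 146.0], [772.0, 146.0]]
big top [193, 35, 17, 20, 155] rect mm [536.2 112.1] [13.8  9.8] 84.8 z 0.0952
[[531.0, 106.0], [540.0, 105.0], [542.0, 119.0], [532.0, 119.0]]
big top [134, 119, 62, 70, 3218] rect mm [496.2  26.6] [41.6 56.7] 5.2 z 0.0938
[[473.0, 53.0], [478.0, -3.0], [519.0, 0.0], [514.0, 57.0]]
low top [459, 0, 46, 266, 1402] rect mm [772.1  30.6] [238.5   4.8] 89.1 z 0.0741
[[768.0, -89.0], [773.0, -89.0], [776.0, 150.0], [772.0, 150.0]]
low top [193, 31, 30, 33, 462] rect mm [535.5 111.8] [24.4 21.4] 71.0 z 0.0757
[[521.0, 104.0], [542.0, 97.0], [550.0, 120.0], [529.0, 127.0]]
low top [188, 117, 15, 63, 255] rect mm [515.7  28.1] [ 1.9 55.6] 4.1 z 0.0744
[[513.0, 56.0], [517.0, 0.0], [519.0, 0.0], [515.0, 56.0]]
low top [180, 232, 47, 52, 1492] rect mm [510.1 -83.1] [40.9 56. ] 0.3 z 0.0737
[[490.0, -55.0], [490.0, -111.0], [531.0, -111.0], [530.0, -55.0]]
deck [443, 0, 39, 248, 1257] rect mm [772.3  34.5] [249.1   5. ] 89.2 z 0.0301
[[768.0, -90.0]
[... 3213 characters left out ...]
18, 95] rect mm [483.3  16.4] [32.2 68.2] 40.1 z 0.0743
[[449.0, 32.0], [493.0, -20.0], [518.0, 1.0], [474.0, 53.0]]
sidelow [330, 192, 37, 29, 556] rect mm [509.4 -84. ] [58.1 41.3] 89.6 z 0.0748
[[488.0, -113.0], [530.0, -113.0], [530.0, -55.0], [489.0, -55.0]]
sidebung [344, 88, 117, 88, 445] rect mm [771.1 103.3] [ 30.2 390.2] 3.4 z 0.034
[[744.0, 297.0], [768.0, -92.0], [798.0, -91.0], [775.0, 299.0]]
sidebung [290, 107, 51, 15, 167] rect mm [650.7 242.1] [ 52.6 122.5] 60.4 z 0.0345
[[584.0, 249.0], [691.0, 189.0], [717.0, 235.0], [610.0, 295.0]]
sidebung [382, 167, 15, 12, 141] rect mm [662.8 -17.9] [31.2 29.5] 5.4 z 0.0346
[[646.0, -5.0], [649.0, -34.0], [680.0, -31.0], [677.0, -2.0]]
```

```bash
python3 -m handwheel '[{"dp":[0,0,0.3],"turn":8.51,"grip":0.3},{"dp":[0,0,0.3],"turn":8.51,"grip":0.3},{"dp":[0,0,0.3],"turn":8.51,"grip":0.3},{"dp":[0,0,0.3],"turn":8.51,"grip":0.3},{"dp":[0,0,0.3],"turn":8.51,"grip":0.3},{"dp":[0,0,0.3],"turn":8.51,"grip":0.3},{"dp":[0,0,0.3],"turn":8.51,"grip":0.3},{"dp":[0,0,0.3],"turn":8.51,"grip":0.3}]'
python3 -m handwheel '[{"dp":[0,0,0],"turn":8.51,"grip":0.3},{"dp":[0,0,0],"turn":8.51,"grip":0.3},{"dp":[0,0,0],"turn":0,"grip":0.3},{"dp":[0,0,0],"turn":0,"grip":0.3}]'
cat > goal.py <<'E'
from h import *
import sys
o=env.get_obs(); g=np.array([float(a) for a in sys.argv[1:4]])
s=np.radians(4.9); ex=np.array([np.cos(s),np.sin(s),0]); ey=np.array([-np.sin(s),np.cos(s),0])
O=np.array([.5535,-.029,0]); t=o["ee_pos"]-O
R=np.array(o["orientation"])
print("t",o["time"],"step xyz mm",np.round([t@ex*1e3,t@ey*1e3,t[2]*1e3],1),"grip",round(o["grip_width"],3),"F",np.round(o["wrist_force"],1))
w=O+ex*g[0]/1e3+ey*g[1]/1e3+np.array([0,0,g[2]/1e3])
print("units",np.round(R.T@(w-o["ee_pos"])/.025,2)); print(np.round(R,3).tolist(), np.degrees(np.arctan2(R[1,0],R[0,0])))
E
python3 goal.py -105 60 192
```

```text
time: 0.95
ee_pos: [0.6247, 0.0001, 0.1925]
orientation: [[0.93, 0.368, -0.001], [0.368, -0.93, 0.0], [-0.001, -0.0, -1.0]]
wrist_force: [-0.4, -0.3, -0.5]
grip_width: 0.347
time: 1.35
ee_pos: [0.6248, 0.0, 0.193]
orientation: [[0.996, 0.088, -0.0], [0.088, -0.996, 0.0], [-0.0, -0.0, -1.0]]
wrist_force: [0.1, 1.2, -0.1]
grip_width: 0.351
t 1.35 step xyz mm [ 73.6  22.8 193. ] grip 0.351 F [ 0.1  1.2 -0.1]
units [-7.14 -1.51  0.04]
[[0.996, 0.088, -0.0], [0.088, -0.996, 0.0], [-0.0, -0.0, -1.0]] 5.0763190417823525
```

```bash
python3 -m handwheel '[{"dp":[-1,-0.25,0],"turn":0,"grip":0.3},{"dp":[-1,-0.25,0],"turn":0,"grip":0.3},{"dp":[-1,-0.25,0],"turn":0,"grip":0.3},{"dp":[-1,-0.25,0],"turn":0,"grip":0.3},{"dp":[-1,-0.25,0],"turn":0,"grip":0.3},{"dp":[-1,-0.25,0],"turn":0,"grip":0.3},{"dp":[-1,0,0],"turn":0,"grip":0.3},{"dp":[-0.14,0,0],"turn":0,"grip":0.3}]'
python3 -m handwheel '[{"dp":[0,0,0],"turn":0,"grip":0.3},{"dp":[0,0,0],"turn":0,"grip":0.3}]'
python3 goal.py -105 60 62
python3 - <<'E'
from h import *
for n in ["side","wrist"]: cv2.imwrite(f"pics/{n}1.png",capture(n)["frame"])
E
```

```text
time: 2.15
ee_pos: [0.4423, 0.0223, 0.193]
orientation: [[0.996, 0.088, -0.0], [0.088, -0.996, -0.0], [-0.0, 0.0, -1.0]]
wrist_force: [0.4, 0.2, 0.1]
grip_width: 0.35
time: 2.35
ee_pos: [0.4448, 0.022, 0.1937]
orientation: [[0.996, 0.086, 0.001], [0.086, -0.996, -0.0], [0.001, 0.0, -1.0]]
wrist_force: [-0.8, -0.1, -0.0]
grip_width: 0.347
t 2.35 step xyz mm [-104.    60.1  193.7] grip 0.347 F [-0.8 -0.1 -0. ]
units [-0.05  0.    5.27]
[[0.996, 0.086, 0.001], [0.086, -0.996, -0.0], [0.001, 0.0, -1.0]] 4.935219329493151
```

View pics/side1.png

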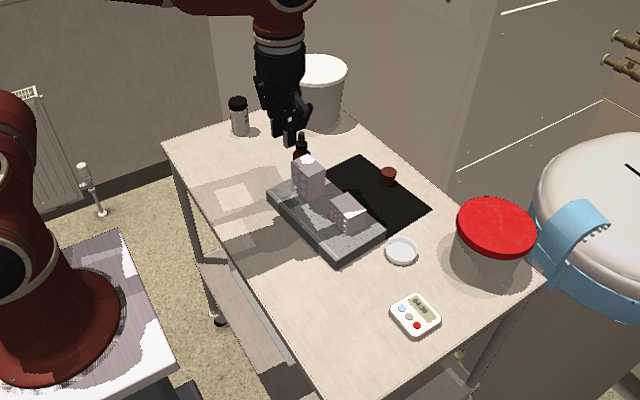

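View pics/wrist1.png

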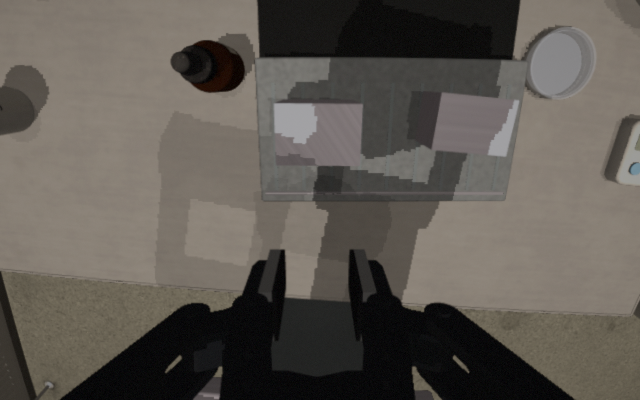

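In the wrist view the block (px 275–362) is centred between the fingers (262–375), and the side view shows the way down behind it is clear. I'll descend now.

```bash
python3 -m handwheel '[{"dp":[0,0,0.9],"turn":0,"grip":0.3},{"dp":[0,0,0.9],"turn":0,"grip":0.3},{"dp":[0,0,0.9],"turn":0,"grip":0.3},{"dp":[0,0,0.8],"turn":0,"grip":0.3},{"dp":[0,0,0.7],"turn":0,"grip":0.3},{"dp":[0,0,0.5],"turn":0,"grip":0.3},{"dp":[0,0,0.4],"turn":0,"grip":0.3},{"dp":[0,0,0.1],"turn":0,"grip":0.3}]'
python3 -m handwheel '[{"dp":[0.1,0,0],"turn":0,"grip":0.3},{"dp":[0.1,0,0],"turn":0,"grip":0.3},{"dp":[0.1,0,0],"turn":0,"grip":0.3},{"dp":[0.1,0,0],"turn":0,"grip":0.3}]'
python3 goal.py -83.5 60 62
python3 - <<'E'
from h import *
for n in ["side","wrist"]: cv2.imwrite(f"pics/{n}2.png",cv2.resize(capture(n)["frame"][100:300,180:480],None,fx=2,fy=2) if n=="side" else capture(n)["frame"])
E
```

```text
time: 3.25
ee_pos: [0.4435, 0.0222, 0.0622]
orientation: [[0.996, 0.085, -0.002], [0.085, -0.996, 0.0], [-0.002, -0.0, -1.0]]
wrist_force: [0.4, 0.2, -0.2]
grip_width: 0.348
time: 3.65
ee_pos: [0.4547, 0.0229, 0.0641]
orientation: [[0.996, 0.085, 0.001], [0.085, -0.996, -0.0], [0.001, 0.0, -1.0]]
wrist_force: [0.6, -0.1, 0.3]
grip_width: 0.348
t 3.65 step xyz mm [-94.   60.2  64.1] grip 0.348 F [ 0.6 -0.1  0.3]
units [0.42 0.01 0.08]
[[0.996, 0.085, 0.001], [0.085, -0.996, -0.0], [0.001, 0.0, -1.0]] 4.902130028515198
```

View pics/side2.png

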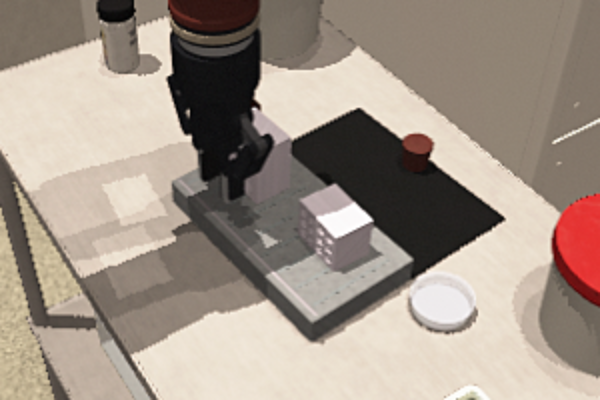

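View pics/wrist2.png

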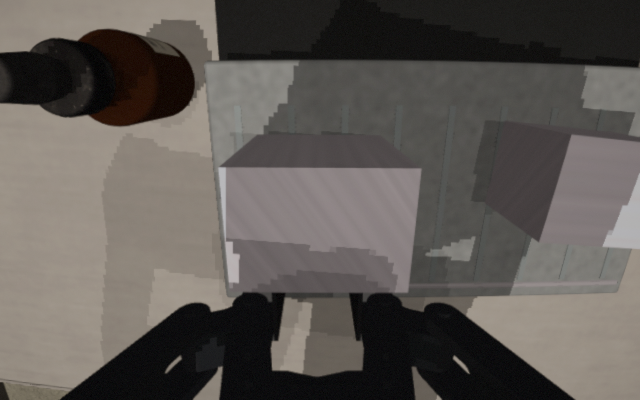

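The fingers stand low and centred behind the taller block and aren't touching it yet. I'll lower a little and push slowly.

```bash
python3 -m handwheel '[{"dp":[0.1,0,0.15],"turn":0,"grip":0.3},{"dp":[0.1,0,0],"turn":0,"grip":0.3},{"dp":[0.1,0,0],"turn":0,"grip":0.3},{"dp":[0.1,0,0],"turn":0,"grip":0.3},{"dp":[0.1,0,0],"turn":0,"grip":0.3},{"dp":[0.1,0,0],"turn":0,"grip":0.3},{"dp":[0.1,0,0],"turn":0,"grip":0.3},{"dp":[0.1,0,0],"turn":0,"grip":0.3}]'
python3 -m handwheel '[{"dp":[0.1,0,0],"turn":0,"grip":0.3},{"dp":[0.1,0,0],"turn":0,"grip":0.3},{"dp":[0.1,0,0],"turn":0,"grip":0.3},{"dp":[0.1,0,0],"turn":0,"grip":0.3}]'
python3 goal.py -31 60 60
cat > look.py <<'E'
from h import *
import sys
k=sys.argv[1]
c=capture("side"); cv2.imwrite(f"pics/side{k}.png",cv2.resize(c["frame"][80:280,200:500],None,fx=2,fy=2))
c=capture("wrist"); cv2.imwrite(f"pics/wrist{k}.png",c["frame"])
E
python3 look.py 3
```

```text
time: 4.55
ee_pos: [0.4739, 0.0247, 0.0594]
orientation: [[0.996, 0.085, -0.0], [0.085, -0.996, 0.0], [-0.0, -0.0, -1.0]]
wrist_force: [-1.5, -0.4, -0.7]
grip_width: 0.353
time: 4.95
ee_pos: [0.484, 0.0256, 0.0595]
orientation: [[0.996, 0.085, -0.0], [0.085, -0.996, 0.0], [-0.0, -0.0, -1.0]]
wrist_force: [-1.2, -0.2, -0.5]
grip_width: 0.347
t 4.95 step xyz mm [-64.6  60.3  59.5] grip 0.347 F [-1.2 -0.2 -0.5]
units [ 1.35  0.01 -0.02]
[[0.996, 0.085, -0.0], [0.085, -0.996, 0.0], [-0.0, -0.0, -1.0]] 4.8998426095546685
```

View pics/side3.png

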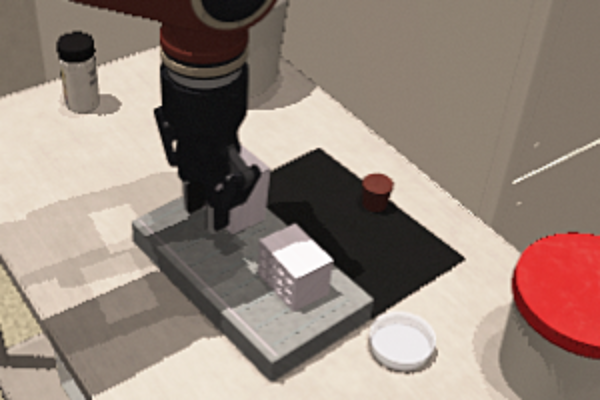

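View pics/wrist3.png

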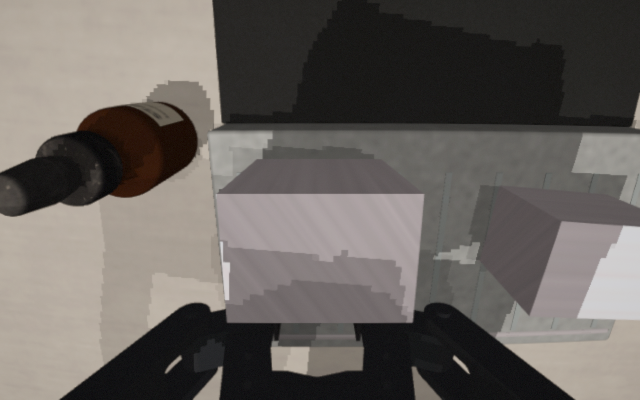

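The block is sliding upright and square. The wrist view has its front top edge at row 193 and the step edge at row 127. I'll keep pushing.

```bash
python3 -m handwheel '[{"dp":[0.12,0,0],"turn":0,"grip":0.3},{"dp":[0.12,0,0],"turn":0,"grip":0.3},{"dp":[0.12,0,0],"turn":0,"grip":0.3},{"dp":[0.12,0,0],"turn":0,"grip":0.3},{"dp":[0.12,0,0],"turn":0,"grip":0.3},{"dp":[0.12,0,0],"turn":0,"grip":0.3},{"dp":[0.12,0,0],"turn":0,"grip":0.3},{"dp":[0.12,0,0],"turn":0,"grip":0.3}]'
python3 goal.py -31 60 60
python3 look.py 4
```

```text
time: 5.85
ee_pos: [0.5079, 0.0276, 0.0595]
orientation: [[0.996, 0.085, -0.0], [0.085, -0.996, -0.0], [-0.0, 0.0, -1.0]]
wrist_force: [0.0, -0.3, -0.6]
grip_width: 0.353
t 5.85 step xyz mm [-40.6  60.3  59.5] grip 0.353 F [ 0.  -0.3 -0.6]
units [ 0.38  0.01 -0.02]
[[0.996, 0.085, -0.0], [0.085, -0.996, -0.0], [-0.0, 0.0, -1.0]] 4.902392892246028
```

View pics/wrist4.png

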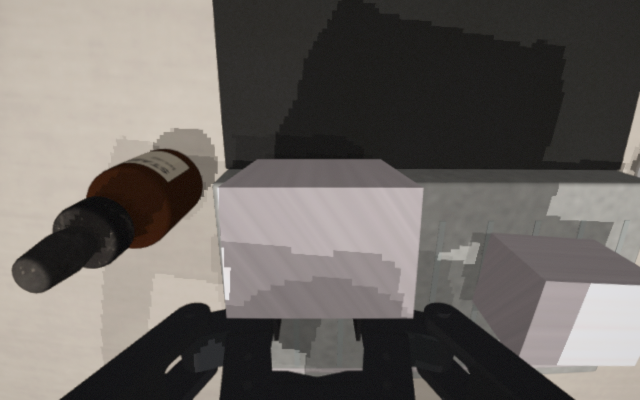

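The block is still upright with its front overhanging. About 8–10 mm remains to the tipping point.

```bash
python3 -m handwheel '[{"dp":[0.06,0,0],"turn":0,"grip":0.3},{"dp":[0.06,0,0],"turn":0,"grip":0.3},{"dp":[0.06,0,0],"turn":0,"grip":0.3},{"dp":[0.06,0,0],"turn":0,"grip":0.3},{"dp":[0.06,0,0],"turn":0,"grip":0.3},{"dp":[0.06,0,0],"turn":0,"grip":0.3},{"dp":[0.06,0,0],"turn":0,"grip":0.3},{"dp":[0.03,0,0],"turn":0,"grip":0.3}]'
python3 goal.py -31 60 60
python3 look.py 5
```

```text
time: 6.75
ee_pos: [0.5195, 0.0285, 0.0597]
orientation: [[0.996, 0.085, 0.001], [0.085, -0.996, 0.0], [0.001, 0.0, -1.0]]
wrist_force: [0.5, 0.0, -0.0]
grip_width: 0.353
t 6.75 step xyz mm [-29.   60.2  59.7] grip 0.353 F [ 0.5  0.  -0. ]
units [-0.08  0.01 -0.01]
[[0.996, 0.085, 0.001], [0.085, -0.996, 0.0], [0.001, 0.0, -1.0]] 4.897749787226644
```

View pics/wrist5.png

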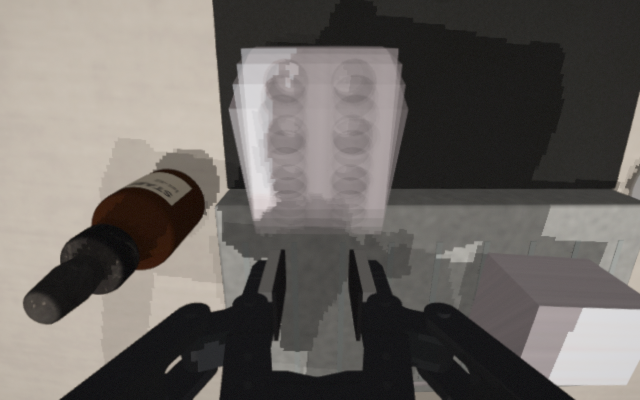

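View pics/side5.png

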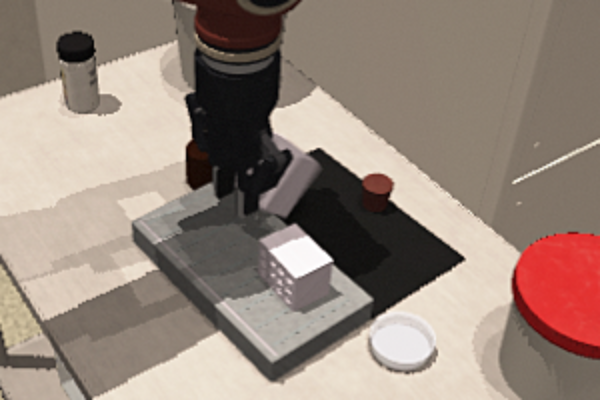

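It is tumbling (motion blur in the wrist view). I'll hold still for a few rows, then look.

```bash
python3 -m handwheel '[{"dp":[0,0,0],"turn":0,"grip":0.3},{"dp":[0,0,0],"turn":0,"grip":0.3},{"dp":[0,0,0],"turn":0,"grip":0.3},{"dp":[0,0,0],"turn":0,"grip":0.3},{"dp":[0,0,0],"turn":0,"grip":0.3}]'
cat > look2.py <<'E'
from h import *
import sys
k=sys.argv[1]
s=np.radians(4.9); O=np.array([.5535,-.029,0]); M=np.array([[np.cos(s),np.sin(s),0],[-np.sin(s),np.cos(s),0],[0,0,1]])
for n in ["side","wrist"]:
    c=capture(n); im=c["frame"]; cv2.imwrite(f"pics/{n}{k}.png",cv2.resize(im[80:280,200:500],None,fx=2,fy=2) if n=="side" else im)
    P=(cloud(c)-O)@M.T*1e3; X,Y,Z=P[...,0],P[...,1],P[...,2]
    for nm,m in [("big",(X>-5)&(X<95)&(Y>20)&(Y<110)&(Z>15)&(Z<80)),("low",(abs(X+48)<40)&(abs(Y+57)<45)&(Z>68)&(Z<80))]:
        m&=c["z_map"]>0
        if nm=="big": m&=im.max(2)>90
        if m.sum()>30:
            r=cv2.minAreaRect(P[m][:,:2].astype(np.float32)); A=np.c_[P[m][:,:2],np.ones(m.sum())]; q=np.linalg.lstsq(A,Z[m],rcond=None)[0]
            print(n,nm,m.sum(),np.round(r[0]),np.round(r[1]),round(r[2],1),"z pct",np.round(np.percentile(Z[m],[5,50,95]),1),"slope",np.round(q[:2],3))
E
python3 goal.py -31 60 60; python3 look2.py 6
```

```text
time: 7.35
ee_pos: [0.5189, 0.0285, 0.0596]
orientation: [[0.996, 0.085, 0.0], [0.085, -0.996, -0.0], [0.0, 0.0, -1.0]]
wrist_force: [0.2, 0.6, -0.4]
grip_width: 0.349
t 7.35 step xyz mm [-29.6  60.3  59.6] grip 0.349 F [ 0.2  0.6 -0.4]
units [-0.06  0.01 -0.02]
[[0.996, 0.085, 0.0], [0.085, -0.996, -0.0], [0.0, 0.0, -1.0]] 4.898349100495887
side big 722 [35. 56.] [82. 64.] 3.9 z pct [17.8 39.3 45.9] slope [0.105 0.171]
side low 596 [-49. -51.] [58. 42.] 85.7 z pct [71.2 74.7 76.5] slope [0.021 0.019]
wrist big 21549 [35. 65.] [80. 89.] 0.0 z pct [26.8 43.7 44.9] slope [ 0.096 -0.004]
wrist low 9547 [-48. -51.] [58. 42.] 85.7 z pct [69.9 73.7 74.6] slope [-0.029 -0.009]
```

View pics/wrist6.png

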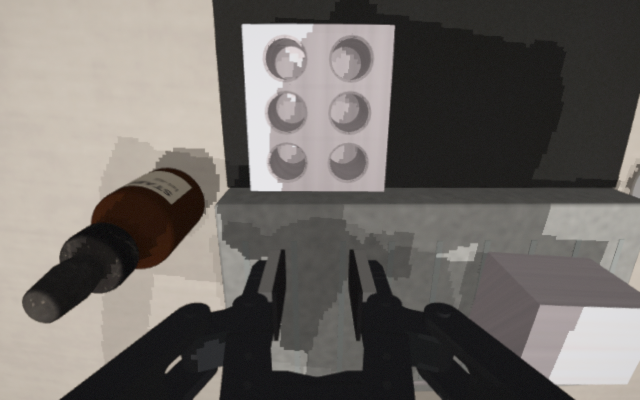

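View pics/side6.png

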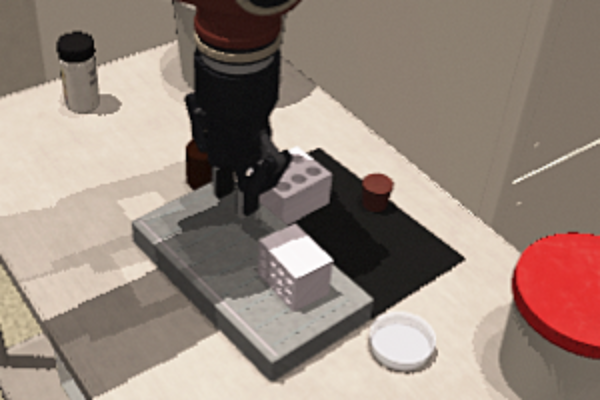

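The block lies on the mat with all six wells up; in the wrist view it spans (242–394, 25–190). I'll back off, lift the arm clear, then check flatness and the lower insert.

```bash
python3 -m handwheel '[{"dp":[-0.3,0,-0.3],"turn":0,"grip":0.3},{"dp":[-0.3,0,-0.6],"turn":0,"grip":0.3},{"dp":[-0.3,0,-0.9],"turn":0,"grip":0.3},{"dp":[0,0,-0.9],"turn":0,"grip":0.3},{"dp":[0,0,-0.9],"turn":0,"grip":0.3},{"dp":[0,0,-0.9],"turn":0,"grip":0.3},{"dp":[0,0,-0.6],"turn":0,"grip":0.3},{"dp":[0,0,0],"turn":0,"grip":0.3}]'
python3 -m handwheel '[{"dp":[0,0,0],"turn":0,"grip":0.3},{"dp":[0,0,0],"turn":0,"grip":0.3}]'
sed -i 's/(Z>15)&(Z<80)/(Z>38)\&(Z<80)/' look2.py
python3 goal.py -31 60 60; python3 look2.py 7
```

```text
time: 8.25
ee_pos: [0.4978, 0.0265, 0.1901]
orientation: [[0.996, 0.085, 0.005], [0.085, -0.996, -0.0], [0.005, 0.001, -1.0]]
wrist_force: [0.1, -0.4, 0.4]
grip_width: 0.351
time: 8.45
ee_pos: [0.4955, 0.0267, 0.1854]
orientation: [[0.996, 0.085, -0.003], [0.085, -0.996, 0.0], [-0.003, -0.0, -1.0]]
wrist_force: [0.4, -0.1, -0.7]
grip_width: 0.347
t 8.45 step xyz mm [-53.   60.5 185.4] grip 0.347 F [ 0.4 -0.1 -0.7]
units [0.89 0.02 5.01]
[[0.996, 0.085, -0.003], [0.085, -0.996, 0.0], [-0.003, -0.0, -1.0]] 4.9025280490577305
side big 579 [42. 60.] [67. 58.] 0.0 z pct [38.8 44.4 46.5] slope [0.005 0.014]
side low 602 [-49. -51.] [58. 43.] 84.9 z pct [70.4 74.8 76.6] slope [0.024 0.02 ]
wrist big 5117 [43. 60.] [56. 64.] 89.6 z pct [42.6 43.9 45.2] slope [ 0.001 -0.001]
wrist low 4204 [-48. -51.] [58. 41.] 85.4 z pct [72.1 73.7 74.8] slope [-0.014 -0.006]
```

View pics/wrist7.png

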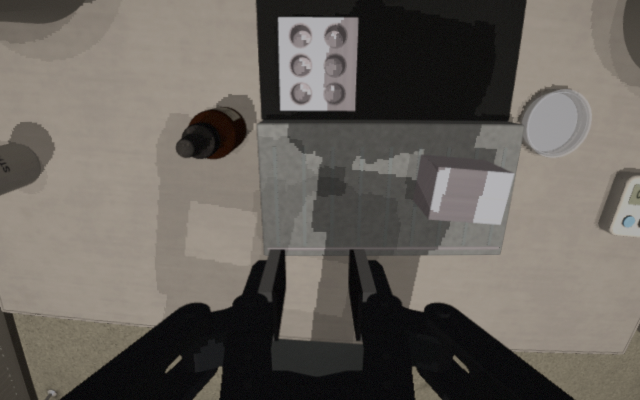

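View pics/side7.png

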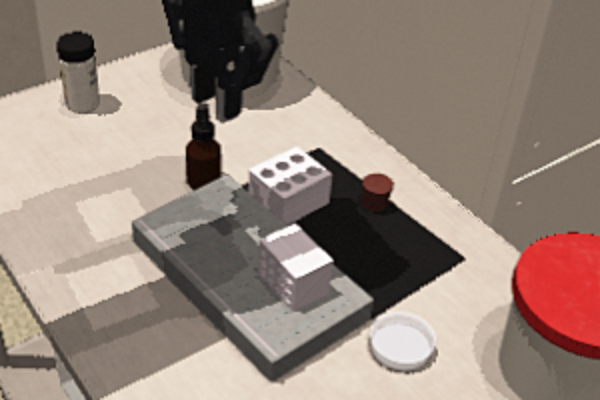

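Both views show the block flat with six wells up at wrist (278–358, 17–110), top at z 44 mm with slope about 0. The lower insert is unmoved and the arm is clear.

```bash
python3 -c "
from station import env
print(env.job_done())"
```

```text
the job is handed in; nothing more can be done
None
```

The taller insert now lies flat on the rubber mat with its six wells facing up. I handed the job in at about 8.6 s of the 32 s allowed. I pushed it slowly along the step's +x with two half-open fingertips low on its back face. It slid upright, tipped over the edge by itself, and was never gripped or lifted.

**Last checks, with the arm lifted clear:**
- **Taller insert:** its top measures 44 mm, which matches the 4 mm mat plus the 40 mm block. The slope is about 0 in the wrist view. It covers 64 × 56 mm, starts about 11 mm past the edge and is clear of the bung.
- **Lower insert:** still standing, within about 1–2 mm of where it was first measured, which is within the camera error.
- **Forces:** never above about 2 N in the readings taken at the end of each move.

No check failed. The side camera's fit was a little noisier than the wrist's (slope up to 0.014, 67 × 58 mm footprint), but it agrees.

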